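Take the wide caddy down from its screw

TASK

Two small wooden caddies hang on screws on the dark upright rack. Take down the wider one by its carry bar: lift it until the screw head is in the big part of its keyhole, pull it straight off the rack, and stand it upright near the middle of the empty walnut chopping board right beside the rack. Leave the narrow caddy hanging where it is.

Things in the scene. Friction and masses are not known exactly. Their poses are not given: they have to be found in the camera images.
- wide_caddy_handle (a point): Centre of the carry bar of the WIDER caddy: light-wood open box 104 mm wide (y), 70 deep (x), 0.2-0.45 kg, balanced under this point. The bar, its top part, runs along x: 70 long, 12 wide, 14 high, free for 60 mm either side. This point is 129 mm above the caddy's underside, which hangs 25 mm over the worktop. Axes: z up, +x to the rack (pull off along -x); leans under 4 degrees.
- wide_caddy_keyhole (a point): Centre of the big hole (40 x 40 mm) in the wide caddy's 6 mm back plate, 63 mm under the bar's centre and 32 mm to +x. A slot 11 mm wide rises from it; at the slot's top the caddy hangs on the screw (head 20 mm, shank 7 mm). The head passes the hole once the caddy is raised straight up 27 to 46 mm (best 36), within 8 mm sideways; pulled 20 mm to -x it is free. Axes as the bar.
- narrow_caddy_handle (a point): Centre of the carry bar of the NARROWER caddy (66 mm wide, otherwise alike, same heights and axes), which hangs 136 mm beside the other, to the left or the right. It stays hanging. The rack board behind both is 150 mm high, the bars top out at 161 mm.
- board: Empty walnut chopping board right (-y) of the rack (not the one with a knife farther off), 175 mm (its x) by 270 mm (its y), top face 17 mm over the worktop, lying loose. Origin at the centre of its underside; z up.

How it is judged:
By the outcome, as a careful person would: the job done as asked, in the order asked, and still so for the second after the job is handed in, with the robot touching nothing.
It also fails if it takes over 38 s, if anything falls off the work surface, if the arm or the gripper's body presses on something with over 40 N, if the wrist force passes 120 N, or if a joint passes its speed limit or range.

ROBOT

A 6-joint arm with a two-finger parallel gripper is mounted at the origin on a cart in front of the work surface, level with it; the furniture and walls round the work are solid. World frame = base frame: x ahead of the robot, y to its left, z up, the work surface at z = 0. Lengths are in mm, angles in rad, forces in N, time in s.
With the tool pointing down it reaches from about 275 to 850 mm from the base axis. Payload 19 kg.
Tool frame: the origin (TCP) lies midway between the tips of the shut fingers; the grasp point (between the pads) lies 19 mm behind it; z points along the fingers, y is the direction in which the jaws open and shut (so a half turn about z gives the same grasp; the last joint's range is limited). The gripper opens to 85 mm and grips with 20 to 120 N. Pads are 22 mm wide; open, the fingers measure 114 mm over their backs; the gripper's body (76 mm by 85 mm) begins 54 mm behind the grasp point. The pads swing forward as they close: fully open they stand 13 mm farther back than shut.
Start: joints at [0.981, 0.15, 1.437, -0, 1.554, -0.134], TCP at [253.103, 516.265, 231.267] pointing down, gripper open.
Joint ranges: [-2.8, 2.8], [-0.68, 2.1], [0.12, 2.68], [-1.39, 4.53], [0.16, 2.79], [-2.81, 2.81]. Speed limits (rad/s): [1.89, 1.89, 2.22, 3.01, 3.01, 3.01].

INTERFACE

Orientations are given as a unit quaternion [x, y, z, w].
In Python, from rig import telemetry, eyes, ticket gives the robot as it stands.
- The arm moves only by the tool play_rows, never from a script. Its argument "moves" is a list of rows, each a list of 3 entries, a list of its own where there are three numbers: the shift along the tool's x, y, z in cm, then the turn about the tool's z in degrees, then the opening, from 0 (shut) to 1 (fully open). A call has 1 to 12 rows; each row is the pose to reach, as a shift and turn from the pose measured when the call began, along the tool's axes at that moment; what a row does not reach only later rows make up. A row lasts 1/10 s, in which the tool goes at most 50 mm and 8.59 degrees, less where a joint would pass 70% of its speed; a pose out of reach is approached as far as the arm can. A call with a gripper value outside its range is refused whole. The fingers move at their own pace and stop on an object; "newtons" is the grip in N (left out, the last holds). Time passes only in rows, so rows that repeat a pose let the fingers close. It gives the time, the measured TCP pose, the force and the opening at its end, in the units of the state.
- telemetry.observe(): the state, without advancing time (a new reading comes with each control period).
- eyes.read_camera(name): name is "scene" or "side" or "wrist"; returns the picture (480x640x3 uint8, red, green, blue); there is no depth.
- eyes.camera_params(name): a dict with "mtx" (3x3 intrinsics, pixels), "R" (3x3) and "t" (3): a world point X has camera coordinates R X + t; the wrist camera has in their place "mount" (4x4, takes a point from camera to tool coordinates, whose origin is the TCP and whose axes are the flange's). Camera axes: x right, y down, z forward; pixel columns grow to the right and rows downward; lengths in mm; the calibration is good to about 2 mm. A picture is of the moment at which its call begins: read the wrist's pose just before it. camera_params takes no time and is no camera call.
- ticket.close_job(): hands the job in, once; it reports no verdict.
The state is a dict: "t": time; "qpos": joint angles; "joint_vel": joint speeds; "effort": joint torques, N m; "tool_pos": TCP position; "tcp_rot": TCP orientation; "ft_force": force on the tool from outside, world axes, zero at the start; "ft_torque": the same for the moment, N m; "gripper_width": finger opening in mm.
Only numpy, scipy, OpenCV 4.12 (cv2) and the standard library are available. Lean on these libraries where they do the work, as an engineer would, in place of code of your own. Each camera call takes 0.05 s, during which the arm holds its last target.

## Working session

There is one attempt and no reset: what is moved stays moved. The work goes in short steps, Python scripts to look and compute and a tool call to move; the robot and the scene stay as the last step left them, time stands still between calls to the robot, and variables do not carry over. Pictures are saved under pics/ and viewed, and the job is handed in when it is done.

Besides the shell and the picture viewer there is one more tool, called after "Request:" by a JSON object that holds its "op" and its "data". play_rows: Moves the arm, as the interface text tells. Its arguments: {"type":"object","properties":{"moves":{"type":"array"},"newtons":{"type":"number"}},"required":["moves"]}

```bash
mkdir -p pics
cat > h.py <<'E'
import numpy as np, cv2
from rig import telemetry, eyes, ticket
E
python3 - <<'E'
from h import *
s=telemetry.observe(); print(s)
for n in ["scene","side","wrist"]:
    im=eyes.read_camera(n); cv2.imwrite(f"pics/{n}0.png",im[:,:,::-1]); print(n,eyes.camera_params(n))
E
```

```text
{'t': 0.0, 'qpos': array([ 9.80983076e-01,  1.50970777e-01,  1.43801157e+00, -2.05953880e-05,
        1.55377719e+00, -1.34012646e-01]), 'joint_vel': array([ 0.00062531, -0.00013275,  0.00088385, -0.00100463,  0.00068262,
       -0.00048144]), 'effort': array([-6.04413472e-04, -7.13043237e+01, -5.70854902e+01, -2.20178517e-04,
        9.20724211e-03, -1.12431596e-05]), 'tool_pos': array([253.00275904, 516.0857873 , 230.69381035]), 'tcp_rot': array([ 2.25932402e-01,  9.74142807e-01, -5.49292528e-04, -1.96946515e-04]), 'ft_force': array([0.80866316, 0.35751764, 0.23910756]), 'ft_torque': array([ 0.02110709, -0.0188842 ,  0.02693421]), 'gripper_width': 85.06199888345033}
scene {'mtx': array([[500.36223196,   0.        , 320.00953803],
       [  0.        , 500.36223196, 239.21138344],
       [  0.        ,   0.        ,   1.        ]]), 'R': array([[ 0.52043287, -0.85390063,  0.00183098],
       [-0.61735701, -0.37774461, -0.69005749],
       [ 0.58993217,  0.35799823, -0.72375224]]), 't': array([-487.71397078,  322.01232295,  820.03284729])}
side {'mtx': array([[440.59856579,   0.     
[... 189 characters left out ...]
       [-1.12388609e-01, -3.83954538e-01, -9.16486614e-01],
       [ 2.59035185e-01,  8.79118260e-01, -4.00064818e-01]]), 't': array([-600.92381239,   66.99928546,  966.73652722])}
wrist {'mtx': array([[415.27298824,   0.        , 318.60742067],
       [  0.        , 415.27298824, 231.84258246],
       [  0.        ,   0.        ,   1.        ]]), 'mount': array([[ 4.72351966e-04, -9.49522083e-01, -3.13699842e-01,
         8.10367704e+01],
       [ 9.99999535e-01,  1.84578350e-04,  9.47053479e-04,
         1.50538649e+00],
       [-8.41345993e-04, -3.13700144e-01,  9.49521728e-01,
        -1.42682721e+02],
       [ 0.00000000e+00,  0.00000000e+00,  0.00000000e+00,
         1.00000000e+00]])}
```

View pics/scene0.png

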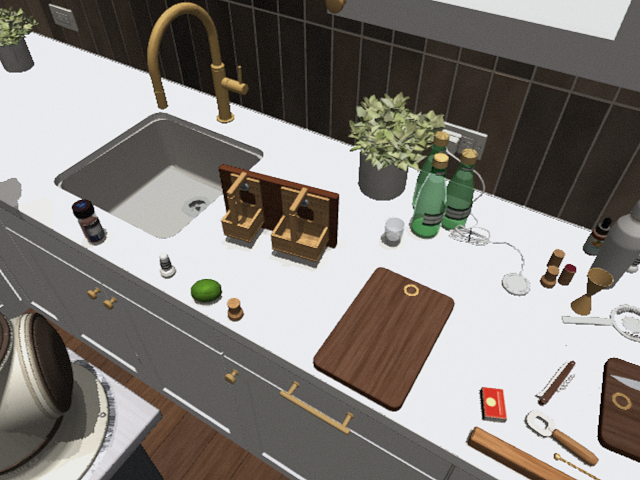

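View pics/side0.png

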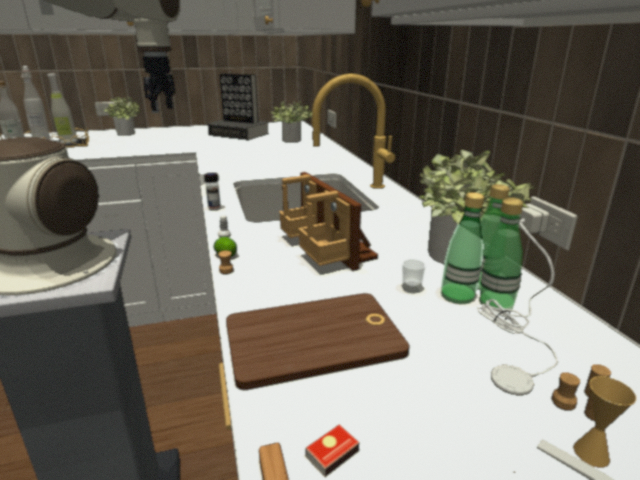

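View pics/wrist0.png

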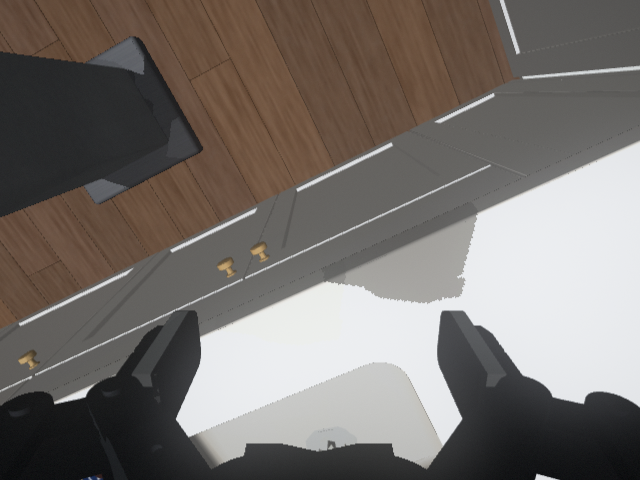

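The wider caddy is the right one: scene (300,225), side (325,235). The narrow one is at scene (243,212). The empty board is at scene (388,335), side (315,338). I'll zoom in on these.

Run:
```python
import cv2
a=cv2.imread("pics/scene0.png")[155:275,205:355];b=cv2.imread("pics/side0.png")[165:275,265:390]
cv2.imwrite("pics/sz.png",cv2.resize(a,None,fx=5,fy=5,interpolation=cv2.INTER_CUBIC))
cv2.imwrite("pics/dz.png",cv2.resize(b,None,fx=5,fy=5,interpolation=cv2.INTER_CUBIC))
```

```text
(no output)
```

View pics/sz.png

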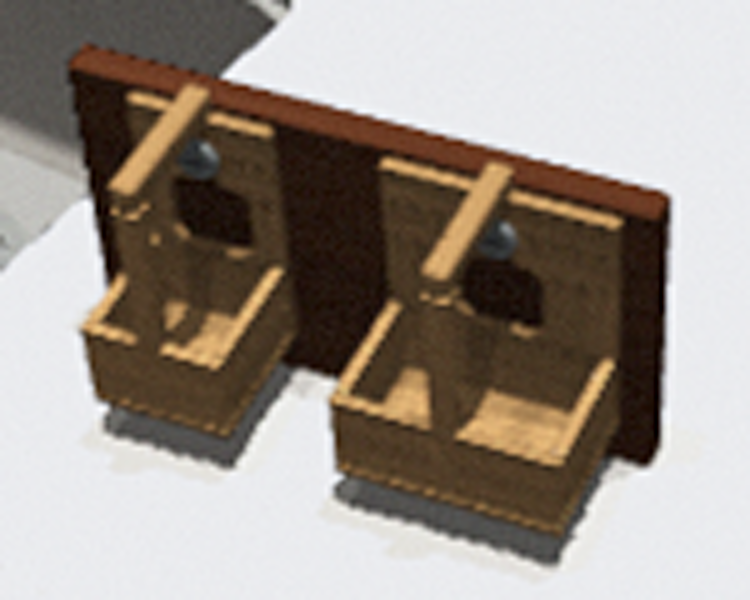

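View pics/dz.png

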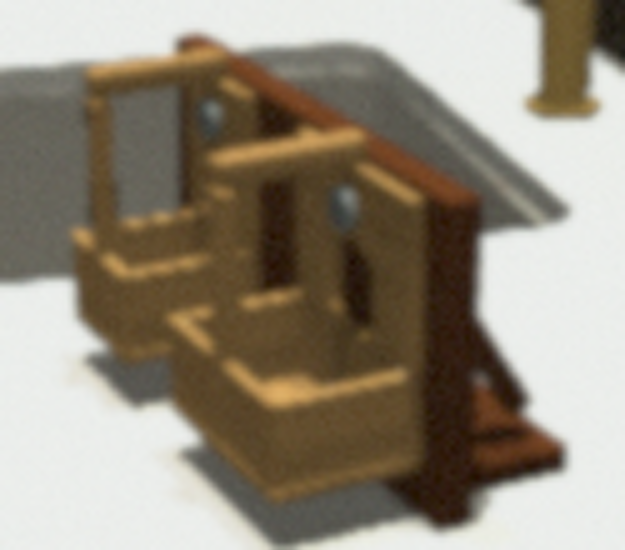

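```bash
cat >> h.py <<'E'
def onplane(n,uv,z,P=None):
    p=eyes.camera_params(n); uv=np.atleast_2d(np.array(uv,float))
    d=np.c_[uv,np.ones(len(uv))]@np.linalg.inv(p["mtx"]).T@p["R"]; c=-p["R"].T@p["t"]
    return c+d*((z-c[2])/d[:,2])[:,None]
def proj(n,X):
    p=eyes.camera_params(n); c=np.atleast_2d(X)@p["R"].T+p["t"]; c=c@p["mtx"].T; return c[:,:2]/c[:,2:]
E
python3 - <<'E'
from h import *
np.set_printoptions(precision=1,suppress=True)
z=lambda l,o:(np.array(l)+.5)/5-.5+np.array(o)
S=(205,155);D=(265,165)
print("wide bar top sc (FL,FR,BR,BL)\n",onplane("scene",z([(422,268),(452,281),(513,172),(486,163)],S),161))
print("narrow\n",onplane("scene",z([(111,186),(138,196),(209,94),(183,86)],S),161))
print("rack top\n",onplane("scene",z([(70,62),(664,212),(85,43),(666,192)],S),150))
print("side bar top edge near F,B; far F\n",onplane("side",z([(215,165),(362,143),(207,152),(345,129)],D),161))
print("side rack top front edge\n",onplane("side",z([(178,42),(440,205),(480,200)],D),150))
for n,bx in (("scene",(300,250,470,420)),("side",(215,280,420,400))):
    im=cv2.imread(f"pics/{n}0.png"); hsv=cv2.cvtColor(im,cv2.COLOR_BGR2HSV)
    m=((hsv[:,:,1]>60)&(hsv[:,:,2]<190)).astype(np.uint8)*255
    q=np.zeros_like(m); x0,y0,x1,y1=bx; q[y0:y1,x0:x1]=m[y0:y1,x0:x1]
    c=max(cv2.findContours(q,0,1)[0],key=cv2.contourArea); h=cv2.convexHull(c)[:,0]
    w=onplane(n,h,17)[:,:2].astype(np.float32); print(n,cv2.contourArea(c),cv2.minAreaRect(w))
E
```

```text
wide bar top sc (FL,FR,BR,BL)
 [[ 542.5 -170.3  161. ]
 [ 542.4 -184.2  161. ]
 [ 608.4 -170.   161. ]
 [ 607.4 -157.7  161. ]]
narrow
 [[517.7 -38.1 161. ]
 [518.6 -51.  161. ]
 [584.4 -36.3 161. ]
 [583.  -23.9 161. ]]
rack top
 [[ 581.    36.6  150. ]
 [ 630.1 -227.6  150. ]
 [ 594.6   39.5  150. ]
 [ 641.  -222.2  150. ]]
side bar top edge near F,B; far F
 [[ 539.7 -192.1  161. ]
 [ 604.2 -182.6  161. ]
 [ 540.7 -175.8  161. ]
 [ 603.1 -163.3  161. ]]
side rack top front edge
 [[ 576.4   19.8  150. ]
 [ 620.2 -232.2  150. ]
 [ 637.3 -231.3  150. ]]
scene 11367.5 ((483.15435791015625, -422.79052734375), (173.910400390625, 273.964599609375), 89.7277603149414)
side 11709.0 ((485.7308349609375, -432.5880126953125), (184.92233276367188, 265.5237121582031), 89.68238067626953)
```

```bash
cat >> h.py <<'E'
def tri(a,b):
    P=[]
    for n in("scene","side"):
        p=eyes.camera_params(n);P.append(p["mtx"]@np.c_[p["R"],p["t"]])
    X=cv2.triangulatePoints(P[0],P[1],np.array(a,float).reshape(2,1),np.array(b,float).reshape(2,1)); return (X[:3]/X[3]).ravel()
E
python3 - <<'E'
from h import *
np.set_printoptions(precision=1,suppress=True)
z=lambda l,o:(np.array(l)+.5)/5-.5+np.array(o)
S=(205,155);D=(265,165)
def t(n,a,b):
    X=tri(a,b); print(n,X,proj("scene",X)-a,proj("side",X)-b)
t("faucet tip",(160,107),(316,145)); t("faucet base",(226,119),(378,187)); 
t("bar front top L",z((422,268),S),z((207,154),D)); t("bar front top R",z((452,281),S),z((215,165),D))
t("screw head W",z((497,240),S),z((344,208),D))
t("screw head N",z((198,159),S),z((209,118),D))
t("rack top front R",z((664,214),S),z((432,203),D))
s=telemetry.observe()
from scipy.spatial.transform import Rotation as Ro
print(Ro.from_quat(s["tcp_rot"]).as_matrix().T@(np.array([520,-165,260])-s["tool_pos"])/10)
E
```

```text
faucet tip [698.2 318.2 145.7] [[ 0.3 -0.8]] [[-0.6  0.7]]
faucet base [912.1 308.5  -5.2] [[ 0.  -0.1]] [[-0.1  0.1]]
bar front top L [ 543.2 -169.3  158.7] [[-0.2  0.5]] [[ 0.4 -0.4]]
bar front top R [ 543.  -183.3  158.8] [[-0.2  0.5]] [[ 0.5 -0.5]]
screw head W [ 602.4 -165.4  126.9] [[-0.  0.]] [[ 0. -0.]]
screw head N [579.  -29.9 126.7] [[-0.   0.1]] [[ 0.1 -0.1]]
rack top front R [ 620.1 -231.8  154.1] [[-0.6  1.6]] [[ 1.6 -1.7]]
[-54.  -49.4  -2.9]
```

Request:
{"op": "play_rows", "data": {"moves": [[[-55.4, -49.0, -2.9], -36.5, 0.55], [[-55.4, -49.0, -2.9], -36.5, 0.55], [[-55.4, -49.0, -2.9], -36.5, 0.55], [[-55.4, -49.0, -2.9], -36.5, 0.55], [[-55.4, -49.0, -2.9], -36.5, 0.55], [[-55.4, -49.0, -2.9], -36.5, 0.55], [[-55.4, -49.0, -2.9], -36.5, 0.55], [[-55.4, -49.0, -2.9], -36.5, 0.55], [[-55.4, -49.0, -2.9], -36.5, 0.55], [[-55.4, -49.0, -2.9], -36.5, 0.55], [[-55.4, -49.0, -2.9], -36.5, 0.55], [[-55.4, -49.0, -2.9], -36.5, 0.55]]}}

```text
t: 1.35
tool_pos: [473.4, -19.4, 254.1]
tcp_rot: [-0.09, 0.996, -0.0, -0.0]
ft_force: [1.4, 0.8, -0.1]
gripper_width: 46.7
```

Request:
{"op": "play_rows", "data": {"moves": [[[-3.8, -16.0, -0.6], 0, 0.5], [[-3.8, -16.0, -0.6], 0, 0.5], [[-3.8, -16.0, -0.6], 0, 0.5], [[-3.8, -16.0, -0.6], 0, 0.5], [[-3.8, -16.0, -0.6], 0, 0.5], [[-3.8, -16.0, -0.6], 0, 0.5]]}}

```text
t: 1.95
tool_pos: [539.3, -169.5, 259.8]
tcp_rot: [-0.09, 0.996, -0.0, -0.0]
ft_force: [-0.5, -0.1, 0.6]
gripper_width: 42.8
```

Run:
```python
from h import *
s=telemetry.observe(); print(s["t"],s["tool_pos"],s["tcp_rot"],s["gripper_width"])
np.savez("w1.npz",p=s["tool_pos"],q=s["tcp_rot"])
cv2.imwrite("pics/wrist1.png",eyes.read_camera("wrist")[:,:,::-1])
```

```text
1.95 [ 539.31155953 -169.49934453  259.81759392] [-9.02201817e-02  9.95921741e-01 -1.88392679e-05 -4.52382426e-04] 42.822152141820865
```

View pics/wrist1.png

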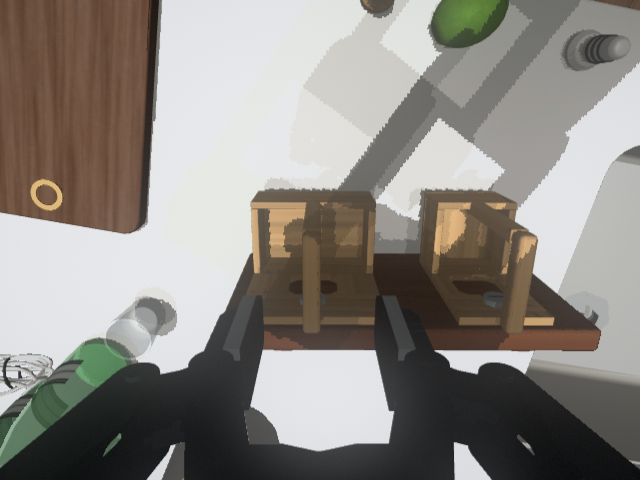

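The wide bar's top face runs from (304–318, 232) to (305–320, 331), between the fingers. I'll cast those corners onto z = 161.

```bash
cat >> h.py <<'E'
from scipy.spatial.transform import Rotation as Ro
def wplane(uv,z,p,q):
    c=eyes.camera_params("wrist"); T=np.eye(4);T[:3,:3]=Ro.from_quat(q).as_matrix();T[:3,3]=p;T=T@c["mount"]
    uv=np.atleast_2d(np.array(uv,float)); d=np.c_[uv,np.ones(len(uv))]@np.linalg.inv(c["mtx"]).T@T[:3,:3].T
    o=T[:3,3]; return o+d*((z-o[2])/d[:,2])[:,None]
E
python3 - <<'E'
from h import *
np.set_printoptions(precision=1,suppress=True)
im=cv2.imread("pics/wrist1.png")
cv2.imwrite("pics/w1z.png",cv2.resize(im[170:350,225:425],None,fx=4,fy=3.3,interpolation=cv2.INTER_CUBIC)[:600])
f=np.load("w1.npz")
X=wplane([(304,232),(318.5,232),(320,331.5),(304.5,331.5)],161,f["p"],f["q"]);print(X,X.mean(0))
print(wplane([(245,347),(600,349)],150,f["p"],f["q"]))
print(wplane([(262,320),(376,321)],150,f["p"],f["q"]))
E
```

```text
[[ 540.5 -176.7  161. ]
 [ 538.9 -167.9  161. ]
 [ 607.3 -154.4  161. ]
 [ 609.1 -164.5  161. ]] [ 574.  -165.9  161. ]
[[ 635.8 -202.9  150. ]
 [ 592.3   44.1  150. ]]
[[ 612.3 -194.   150. ]
 [ 598.9 -116.6  150. ]]
```

View pics/w1z.png

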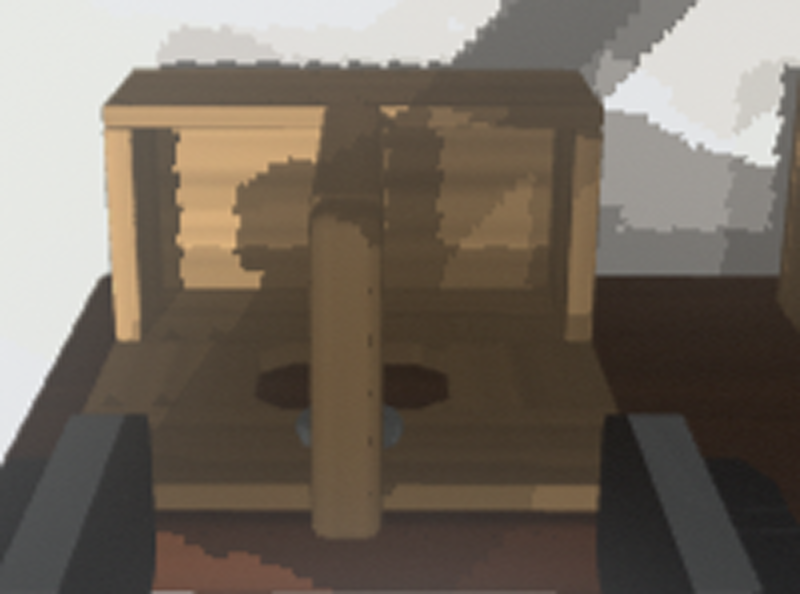

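Request:
{"op": "play_rows", "data": {"moves": [[[-3.6, -0.5, 1.5], 0, 0.5], [[-3.6, -0.5, 5.0], 0, 0.5], [[-3.6, -0.5, 8.0], 0, 0.5], [[-3.6, -0.5, 10.5], 0, 0.5], [[-3.6, -0.5, 12.0], 0, 0.5], [[-3.6, -0.5, 12.5], 0, 0.5], [[-3.6, -0.5, 12.5], 0, 0.5]]}}

```text
t: 2.7
tool_pos: [575.6, -166.9, 135.6]
tcp_rot: [-0.091, 0.996, -0.0, -0.0]
ft_force: [-0.2, 0.2, 0.0]
gripper_width: 42.9
```

Run:
```python
from h import *
s=telemetry.observe(); print(s["t"],s["tool_pos"],s["tcp_rot"],s["gripper_width"])
np.savez("w2.npz",p=s["tool_pos"],q=s["tcp_rot"])
cv2.imwrite("pics/wrist2.png",eyes.read_camera("wrist")[:,:,::-1])
```

```text
2.7 [ 575.55802375 -166.92822542  135.55852565] [-9.09456967e-02  9.95855829e-01 -1.91520308e-04 -1.09623383e-04] 42.92563446652032
```

View pics/wrist2.png

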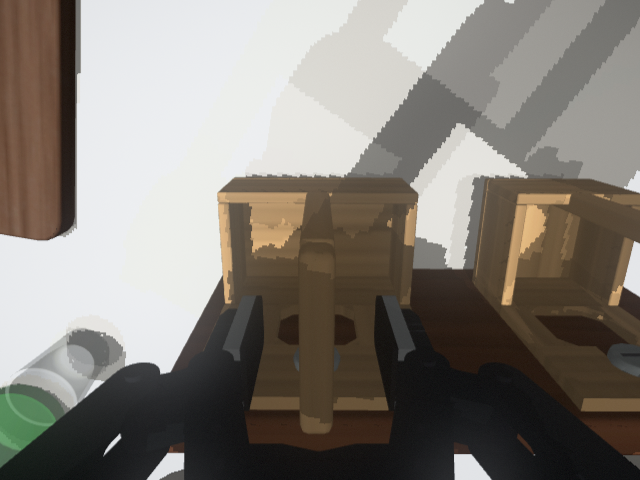

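The bar (cols 302–334, centre about 318) sits midway between the pads (inner edges 262 and 376). Closing.

Request:
{"op": "play_rows", "data": {"newtons": 60, "moves": [[[0, 0, 0], 0, 0.3], [[0, 0, 0], 0, 0.15], [[0, 0, 0], 0, 0.05], [[0, 0, 0], 0, 0], [[0, 0, 0], 0, 0], [[0, 0, 0], 0, 0]]}}

```text
t: 3.35
tool_pos: [576.1, -167.2, 137.4]
tcp_rot: [-0.091, 0.996, -0.001, 0.001]
ft_force: [-3.3, 1.9, 7.4]
gripper_width: 10.5
```

Request:
{"op": "play_rows", "data": {"moves": [[[0, 0, -0.5], 0, 0], [[0, 0, -1.2], 0, 0], [[0, 0, -2.0], 0, 0], [[0, 0, -2.8], 0, 0], [[0, 0, -3.5], 0, 0], [[0, 0, -3.5], 0, 0], [[0, 0, -3.5], 0, 0]]}}

```text
t: 4.05
tool_pos: [576.0, -167.2, 172.3]
tcp_rot: [-0.091, 0.996, -0.001, 0.001]
ft_force: [-0.1, 0.8, -3.5]
gripper_width: 10.8
```

Run:
```python
from h import *
s=telemetry.observe(); print(s["t"],s["tool_pos"],s["tcp_rot"],s["gripper_width"],s["ft_force"],s["ft_torque"])
np.savez("w3.npz",p=s["tool_pos"],q=s["tcp_rot"])
cv2.imwrite("pics/wrist3.png",eyes.read_camera("wrist")[:,:,::-1])
im=eyes.read_camera("scene")[:,:,::-1];im2=eyes.read_camera("side")[:,:,::-1]
a=cv2.resize(im[135:275,205:355],(400,373),interpolation=2);b=cv2.resize(im2[135:275,265:390],(333,373),interpolation=2)
cv2.imwrite("pics/sd3.png",np.hstack([a,b]))
```

```text
4.05 [ 575.98554344 -167.20479025  172.34228573] [-9.08316783e-02  9.95865619e-01 -6.61557364e-04  9.15260922e-04] 10.75026322365678 [-0.11408661  0.75352618 -3.45423566] [-0.01358048  0.00415433  0.01882949]
```

View pics/wrist3.png

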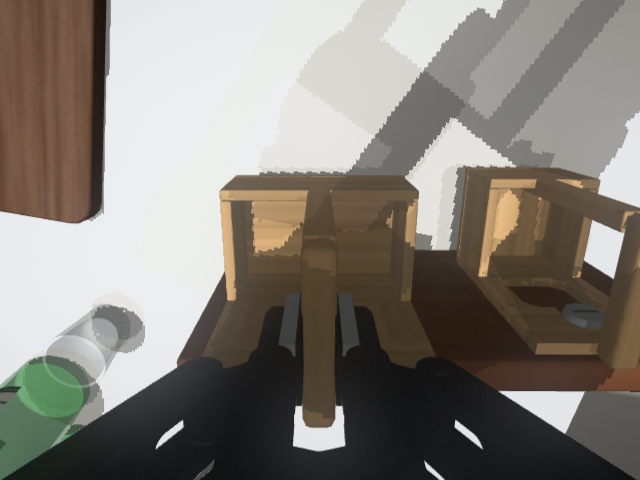

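View pics/sd3.png

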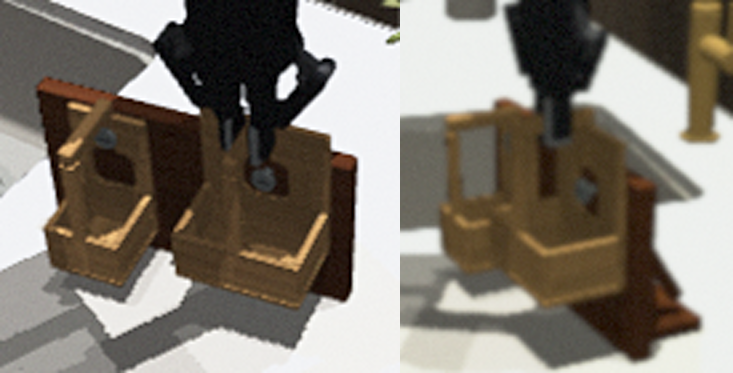

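The caddy is up about 36 mm and the wrist carries 3.5 N. Both views show the screw head inside the big hole. Pulling straight off, slowly at first.

Request:
{"op": "play_rows", "data": {"moves": [[[0.3, 0, 0], 0, 0], [[0.8, 0, 0], 0, 0], [[1.3, 0, 0], 0, 0], [[1.3, 0, 0], 0, 0]]}}

```text
t: 4.6
tool_pos: [562.4, -169.6, 172.0]
tcp_rot: [-0.091, 0.996, -0.0, 0.001]
ft_force: [-0.5, 0.1, -2.9]
gripper_width: 10.7
```

Request:
{"op": "play_rows", "data": {"moves": [[[1.0, 0, 0], 0, 0], [[2.5, 0, 0], 0, 0], [[4.5, 0, 0], 0, 0], [[6.5, 0, 0], 0, 0], [[7.0, 0, 0], 0, 0], [[7.0, 0, 0], 0, 0]]}}

```text
t: 5.2
tool_pos: [493.0, -182.5, 172.3]
tcp_rot: [-0.09, 0.996, -0.001, 0.001]
ft_force: [0.4, 0.9, -3.8]
gripper_width: 10.8
```

Run:
```python
from h import *
s=telemetry.observe(); print(s["t"],s["tool_pos"],s["tcp_rot"],s["gripper_width"],s["ft_force"],s["ft_torque"])
im=eyes.read_camera("scene")[:,:,::-1];im2=eyes.read_camera("side")[:,:,::-1]
cv2.imwrite("pics/scene4.png",im);cv2.imwrite("pics/side4.png",im2)
a=cv2.resize(im[120:300,190:390],(400,360),interpolation=2);b=cv2.resize(im2[120:300,215:390],(350,360),interpolation=2)
cv2.imwrite("pics/sd4.png",np.hstack([a,b]))
```

```text
5.2 [ 492.97657018 -182.46466499  172.29759006] [-9.03147272e-02  9.95912674e-01 -6.94622094e-04  8.44058216e-04] 10.805965286598473 [ 0.42654895  0.90467516 -3.76278659] [-0.03526076 -0.0271768  -0.0114825 ]
```

View pics/sd4.png

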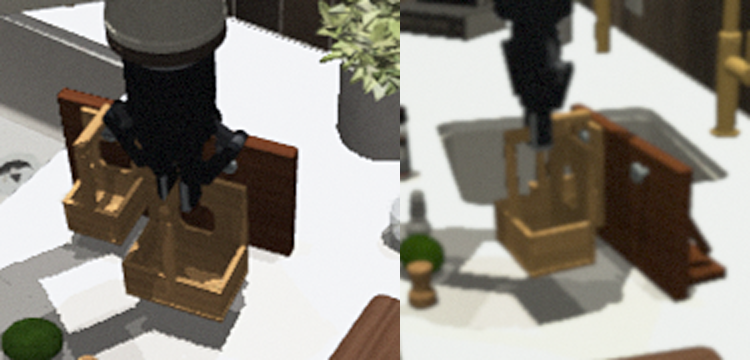

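It's clear of the rack and the narrow caddy still hangs. Carrying it over to the board centre, about (484, -424).

Request:
{"op": "play_rows", "data": {"moves": [[[0.5, -1.5, 0], 0, 0], [[1.3, -5.0, 0], 0, 0], [[2.2, -9.0, 0], 0, 0], [[3.2, -13.0, 0], 0, 0], [[4.2, -17.0, 0], 0, 0], [[5.0, -20.5, 0], 0, 0], [[5.2, -22.8, 0], 0, 0], [[5.2, -23.6, 0], 0, 0], [[5.2, -23.6, 0], 0, 0], [[5.2, -23.6, 0], 0, 0]]}}

```text
t: 6.3
tool_pos: [485.5, -423.2, 172.0]
tcp_rot: [-0.091, 0.996, -0.0, 0.001]
ft_force: [0.3, -0.2, -2.9]
gripper_width: 10.4
```

Run:
```python
from h import *
s=telemetry.observe(); print(s["t"],s["tool_pos"],s["tcp_rot"],s["gripper_width"],s["ft_force"],s["ft_torque"])
im=eyes.read_camera("scene")[:,:,::-1];im2=eyes.read_camera("side")[:,:,::-1]
a=cv2.resize(im[220:420,290:490],(400,400),interpolation=2);b=cv2.resize(im2[200:400,215:415],(400,400),interpolation=2)
cv2.imwrite("pics/sd5.png",np.hstack([a,b]))
print(onplane("scene",[(383,268),(453,303),(396,405),(317,360)],17))
```

```text
6.3 [ 485.45978191 -423.20772098  172.03708626] [-9.08332546e-02  9.95865828e-01 -2.63916042e-04  7.09270614e-04] 10.445990305004313 [ 0.26024956 -0.17783503 -2.87860358] [-0.01209598  0.04149212 -0.05740408]
[[ 618.33097779 -348.72070975   17.        ]
 [ 609.09110592 -506.69545005   17.        ]
 [ 358.87963751 -501.76032174   17.        ]
 [ 362.00800611 -344.16215878   17.        ]]
```

View pics/sd5.png

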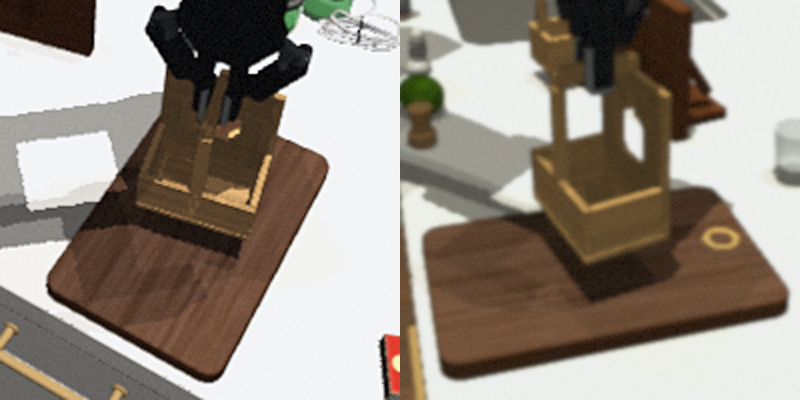

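The caddy hangs upright over the middle of the board. Lowering.

Request:
{"op": "play_rows", "data": {"moves": [[[0, 0, 1.0], 0, 0], [[0, 0, 2.2], 0, 0], [[0, 0, 3.2], 0, 0], [[0, 0, 3.8], 0, 0], [[0, 0, 4.0], 0, 0], [[0, 0, 4.0], 0, 0]]}}

```text
t: 7.0
tool_pos: [485.6, -422.9, 132.2]
tcp_rot: [-0.091, 0.996, -0.0, 0.001]
ft_force: [-0.4, -0.1, -2.7]
gripper_width: 10.6
```

Request:
{"op": "play_rows", "data": {"moves": [[[0, 0, 0.1], 0, 0], [[0, 0, 0.2], 0, 0], [[0, 0, 0.3], 0, 0], [[0, 0, 0.3], 0, 0]]}}

```text
t: 7.4
tool_pos: [486.4, -423.3, 131.0]
tcp_rot: [-0.091, 0.996, -0.002, 0.002]
ft_force: [1.3, 2.1, 10.5]
gripper_width: 11.1
```

Touchdown: force is now +10.5 N upward. I'll relax to the measured pose and open gently.

Request:
{"op": "play_rows", "data": {"moves": [[[0, 0, 0], 0, 0], [[0, 0, 0], 0, 0.12], [[0, 0, 0], 0, 0.2], [[0, 0, 0], 0, 0.35], [[0, 0, 0], 0, 0.5], [[0, 0, 0], 0, 0.5], [[0, 0, 0], 0, 0.5]]}}

```text
t: 8.1
tool_pos: [486.4, -423.3, 131.0]
tcp_rot: [-0.091, 0.996, -0.001, 0.002]
ft_force: [-0.4, -0.1, 0.1]
gripper_width: 43.1
```

Run:
```python
from h import *
s=telemetry.observe(); print(s["t"],s["tool_pos"],s["tcp_rot"],s["gripper_width"],s["ft_force"],s["ft_torque"])
a=eyes.read_camera("wrist")[:,:,::-1][100:480];b=cv2.resize(eyes.read_camera("side")[:,:,::-1][200:400,215:415],(160,160))
cv2.imwrite("pics/w6.png",a)
```

```text
8.1 [ 486.38058374 -423.25790814  130.98203129] [-0.09115435  0.99583394 -0.00144032  0.00188823] 43.05612380081198 [-0.36378587 -0.06669997  0.06606288] [-0.01572657 -0.03468992  0.00432642]
```

View pics/w6.png

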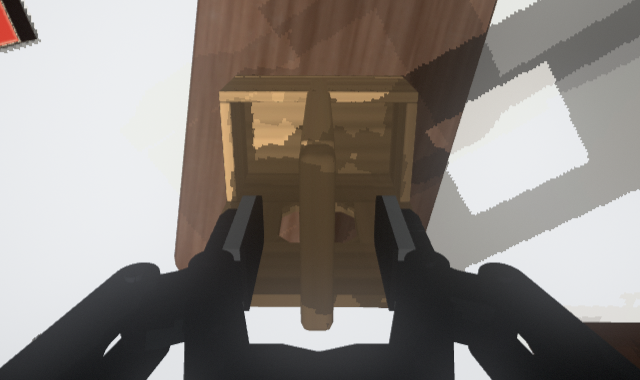

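Released: the bar stands free between the pads. Raising straight up, well clear.

Request:
{"op": "play_rows", "data": {"moves": [[[0, 0, -1.0], 0, 0.5], [[0, 0, -3.0], 0, 0.5], [[0, 0, -6.0], 0, 0.5], [[0, 0, -10.0], 0, 0.5], [[0, 0, -13.5], 0, 0.5], [[0, 0, -15.0], 0, 0.5], [[0, 0, -15.0], 0, 0.5], [[0, 0, -15.0], 0, 0.5]]}}

```text
t: 9.0
tool_pos: [485.7, -422.8, 280.4]
tcp_rot: [-0.091, 0.996, -0.001, 0.002]
ft_force: [0.3, -0.4, -0.2]
gripper_width: 42.9
```

Run:
```python
from h import *
s=telemetry.observe(); print(s["t"],s["tool_pos"],s["ft_force"])
im=eyes.read_camera("scene")[:,:,::-1];im2=eyes.read_camera("side")[:,:,::-1]
a=cv2.resize(im[140:420,200:480],(400,400),interpolation=2);b=cv2.resize(im2[140:400,190:450],(400,400),interpolation=2)
cv2.imwrite("pics/sd7.png",np.hstack([a,b]))
```

```text
9.0 [ 485.69209001 -422.7658635   280.40886777] [ 0.30869317 -0.43444393 -0.15079285]
```

View pics/sd7.png

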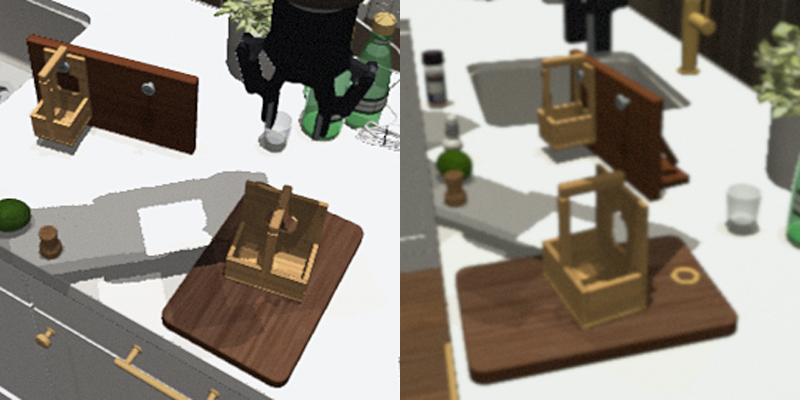

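The wide caddy stands upright mid-board, the narrow one still hangs, and the gripper is clear.

```bash
python3 -c "
from h import *
print(ticket.close_job())"
```

```text
the job is handed in; nothing more can be done
None
```

The wide caddy now stands upright near the middle of the walnut board, and the job is handed in at about 9 s of the 38 s. I gripped it by the carry bar, lifted it about 36 mm and pulled it 80 mm straight off the rack. I then set it down with the gripper at (486, -423), against a board centre measured at about (487, -425).

- **Final pictures:** The scene and side views show the caddy upright and the narrow caddy still hanging. The gripper had risen 150 mm and was touching nothing.
- **Forces:** The largest reading returned by the moves was about 10 N, on touchdown.
- **Disagreements:** The cameras differed by about 4 mm on the bar's sideways position, so I used a value in between, and the close wrist view showed the bar centred between the pads. The fingers read about 10.5 mm on a bar listed as 12 mm wide. The hand also rose about 2 mm on closing, which had no visible effect.

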